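Push the follower of a sweet-box lane into its notch

TASK

Move the row of small boxes up to the mouth of the packing lane: with a fingertip or the shut fingers, push the upright plate of the grey follower from behind until its spring plunger drops into the notch in the rail, so that the three boxes stand closed up with the front one flush with the lane's mouth, and do not drive the follower on past the notch. Then take the hand away. Only push: do not pinch the plate, do not touch the boxes in the lane or pull up the plunger, and leave everything else on the table where it is.

Things in the scene. Friction and masses are not known exactly. Their poses are not given: they have to be found in the camera images.
- lane: fixed aluminium packing lane: open-topped channel 368 mm long, 72 mm wide (60 inside). Origin at table level under its centre line; y runs along it to the open mouth (y = +168 mm; closed rear end at -200), x points to the side with the notched steel rail, z up. Floor 20 mm above the table, side walls to 46; rail 14 mm wide, centred at x = +43 mm, top at 50.
- lane_notch (a point): middle of the only notch in the steel rail, at the level of the rail's top (50 mm above the table): a V 14 mm wide and 7 mm deep with 45 degree flanks. Lies at x = +43, y = +14 mm in the lane's frame.
- lane_mouth (a point): middle of the edge where the lane's floor ends at the open mouth, 20 mm above the table; beyond it a box tips off and drops to the table. With the follower in the notch and the row closed up, the front box's front face is 4 mm short of this edge.
- follower (a joint): travel of the follower towards the mouth, m: 0 rear stop, 0.170 front stop, 0.130 in the notch (its front face then 148 mm from the mouth's edge). Starts at 0 to 0.05. Slides stiffly (1.5 N, plus 0.8 N at 20 mm/s, plus the boxes' drag), stays where left. Within about 5 mm of the notch the spring plunger pulls it in (the push drops to nothing); 5 to 9 N push it out.
- follower_push (a point): point to push: on the lane's centre line, on the rear face of the follower's upright plate, 85 mm above the table, 12 mm behind the follower's front face. The grey follower is a block 54 mm wide, 12 mm thick in the lane; its plate, 12 mm thick, stands 66 to 100 mm above the table, x = -47 to +31 mm in the lane's frame. Behind it (lane -y) the lane is empty.
- back_plate: rear half (6 mm) of the follower's upright plate, whose rear face is to be pushed. Origin: on the lane's centre line at table level, under the follower's front face; axes as the lane's.
- front_plate: front half (6 mm) of the same upright plate, on the side of the boxes. Same origin and axes as back_plate.
- plunger (a joint): height of the spring plunger carried by the follower above the rail (lane x = +43 mm; steel pin with a round black knob 16 mm across, knob top 96 mm above the table): 0 while it rides on the rail's top, about -0.005 m when it has dropped into the notch, positive if pulled up, which is not wanted.
- box1: clear box of sweets, 55 mm across the lane (its x), 48 mm along it (its y), 40 mm tall, about 60 g; origin at the centre of its underside; it stands loose on the lane's floor. The one next to the follower.
- box2: clear box of sweets, 55 mm across the lane (its x), 48 mm along it (its y), 40 mm tall, about 60 g; origin at the centre of its underside; it stands loose on the lane's floor. The middle one.
- box3: clear box of sweets, 55 mm across the lane (its x), 48 mm along it (its y), 40 mm tall, about 60 g; origin at the centre of its underside; it stands loose on the lane's floor. The one nearest the mouth.
- spare_box: bystander: one more clear box like those in the lane (55 x 48 x 40 mm), standing on the table beside the lane; origin at the centre of its underside
- jar: bystander: jar, 64 mm across, 95 mm tall; origin at the centre of its underside
- scoop: bystander: steel scoop shaped like a spoon, 200 mm long, lying beside the lane
- box_stack: bystander: stack of three clear boxes banded together, 55 x 48 x 120 mm; origin at the centre of its underside
- tape_roll: bystander: roll of clear tape lying flat, 90 mm across, 24 mm tall; origin at the centre of its underside
- spray_bottle: bystander: bottle, 60 mm across, 170 mm tall; origin at the centre of its underside
- steel_bowl: bystander: steel bowl, 120 mm across, 50 mm tall; origin at the centre of its underside
Mind the look-alikes: they are no part of the job. What is shaped like the box3 but pink is not meant.

How it is judged:
On the way, in this order (a step that is already met when the one before it is completed fails the run):
1. the fingers push the follower along by the rear face of its upright plate (contact force between the fingers and back_plate above 0.3 N and value of joint follower above 0.06 m), for 0.05 s.
2. the plunger has dropped into the notch (value of joint follower between 0.126 and 0.134 m and value of joint plunger below -0.0035 m), for 0.2 s.
At the end, for the whole second after the job is handed in: Follower at rest within 4 mm of the notch (joint 0.126 to 0.134), plunger dropped at least 3.5 mm; the three boxes upright and still on the lane's floor in a closed row, each from 7 mm short of to 8 mm beyond its place in a row that touches the seated follower (all of step 2 and y of box1 in the frame of lane between 0.037 and 0.052 m and x of box1 in the frame of lane between -0.006 and 0.006 m and z of box1 in the frame of lane between 0.016 and 0.025 m and angle between each of box1, box2, box3's own z axis and vertical below 0.1 rad and linear speed of each of box1, box2, box3 below 0.01 m/s and y of box2 in the frame of lane between 0.085 and 0.1 m and x of box2 in the frame of lane between -0.006 and 0.006 m and z of box2 in the frame of lane between 0.016 and 0.025 m and y of box3 in the frame of lane between 0.133 and 0.148 m and x of box3 in the frame of lane between -0.006 and 0.006 m and z of box3 in the frame of lane between 0.016 and 0.025 m and velocity of joint follower between -0.005 and 0.005 m/s).
It fails at once if the follower's plate is pinched between the fingers (pressed on its front and rear faces at once) (contact force between the fingers and back_plate above 1 N and contact force between the fingers and front_plate above 1 N).
It fails at once if the follower is driven well past the notch (joint beyond 0.145) (value of joint follower above 0.145 m).
It fails at once if the plunger is pulled up by hand (value of joint plunger above 0.005 m).
It fails at once if the robot touches a box in the lane, or such a box is lifted or falls off (contact force between any of the fingers, the arm and box1 above 0.5 N or contact force between any of the fingers, the arm and box2 above 0.5 N or contact force between any of the fingers, the arm and box3 above 0.5 N or height (world z) of any of box1, box2, box3 above 0.035 m or height (world z) of any of box1, box2, box3 below 0.01 m).
It fails at once if a bystander is moved by more than 15 mm (distance of any of spare_box, jar, scoop, box_stack, tape_roll, spray_bottle, steel_bowl from where it was at the start of the episode above 0.015 m).
It also fails if it takes over 38 s, if anything falls off the work surface, if the arm or the gripper's body presses on something with over 40 N, if the wrist force passes 120 N, or if a joint passes its speed limit or range.

ROBOT

A 6-joint arm with a two-finger parallel gripper is mounted at the origin on the work surface. World frame = base frame: x ahead of the robot, y to its left, z up, the work surface at z = 0. Lengths are in m, angles in rad, forces in N, time in s.
With the tool pointing down it reaches from about 0.4 to 0.925 m from the base axis. Payload 3.4 kg.
Tool frame: the origin (TCP) lies on the centre line of the jaws, within the pads' length; the fingertips stand bot.nose_length ahead of it and the grasp point (between the pads) lies 6 mm ahead of it (bot.nose_length is the distance from the TCP to the fingertips, in m); z points along the fingers, y is the direction in which the jaws open and shut (so a half turn about z gives the same grasp; the last joint's range is limited). The gripper opens to 85 mm and grips with 20 to 120 N. Pads are 22 mm wide; open, the fingers measure 114 mm over their backs; the gripper's body (76 mm by 85 mm) begins 54 mm behind the grasp point. The pads swing forward as they close: fully open they stand 13 mm farther back than shut.
Start: joints at [1.22, 0.307, 1.506, -0, 1.328, -0.073], TCP at [0.157, 0.553, 0.232] pointing down, gripper open.
Joint ranges: [-3.12, 3.12], [-1.05, 2.28], [0.14, 2.33], [-1.42, 4.57], [0.1, 2.73], [-2.68, 2.68]. Speed limits (rad/s): [2.57, 2.57, 3.14, 3.14, 3.14, 3.14].

INTERFACE

Orientations are given as a unit quaternion [w, x, y, z].
In Python, from rig import bot, cams, order gives the robot as it stands.
- The arm moves only by the shell command python3 -m inch 'ROWS' [FORCE]. ROWS is JSON, one flat list of numbers, 7 for each row, row after row: the turn, a rotation vector about the tool's x, y, z in degrees, then the shift along the tool's x, y, z in cm, then the closure in counts, from 0 (fully open) to 255 (shut). In form: [ax, ay, az, x, y, z, gripper, ax, ay, az, x, y, z, gripper, ...]. A call has 1 to 20 rows; each row shifts and turns the commanded pose from where the row before left it, along the tool's axes as they then stand; what a row does not reach is not made up. A row lasts 1/12 s, in which the tool goes at most 41.7 mm and 7.16 degrees, less where a joint would pass 70% of its speed; a pose out of reach is approached as far as the arm can. A call is refused whole if a number of a shift passes 4.17 or a number of a turn 7.16, either way. A call with a gripper value outside its range is refused whole. The fingers move at their own pace and stop on an object; FORCE is the grip in N (left out, the last holds). Time passes only in rows, so rows that do not move let the fingers close. It gives the time, the measured TCP pose, the force and the opening at its end, in the units of the state.
- bot.get_obs(): the state, without advancing time (a new reading comes with each control period).
- cams.capture(name): name is "side" or "top"; returns (picture, depth): 480x640x3 uint8, red, green, blue; 480x640 float32, m along the optical axis (not along the pixel's ray), 0 where there is no reading.
- cams.camera_params(name): a dict with "K" (3x3 intrinsics, pixels), "dist_coeffs" ([k1, k2, p1, p2, k3] as OpenCV has them; the pictures are not rectified), "rvec" (rotation vector, rad) and "tvec" (3), from world to camera coordinates, as OpenCV has them. Camera axes: x right, y down, z forward; pixel columns grow to the right and rows downward; lengths in m; the calibration is good to about 2 mm. A picture is of the moment at which its call begins. camera_params takes no time and is no camera call.
- order.job_done(): hands the job in, once; it reports no verdict.
The state is a dict: "clock": time; "joint_positions": joint angles; "qvel": joint speeds; "joint_efforts": joint torques, N m; "ee_pos": TCP position; "tool_rot": TCP orientation; "ft_force": force on the tool from outside, world axes, zero at the start; "wrist_torque": the same for the moment, N m; "gripper_width": opening from 0.0 (shut) to 1.0 (fully open).
Only numpy, scipy, OpenCV 4.12 (cv2) and the standard library are available. Lean on these libraries where they do the work, as an engineer would, in place of code of your own. Each camera call takes 0.05 s, during which the arm holds its last target. There are 200 camera calls.

## Working session

There is one attempt and no reset: what is moved stays moved. The work goes in short steps, Python scripts to look and compute and a shell command to move; the robot and the scene stay as the last step left them, time stands still between calls to the robot, and variables do not carry over. Pictures are saved under pics/ and viewed, about 8 in all and at most 12, crops included, and the job is handed in when it is done.

```bash
mkdir -p pics; ls; python3 - <<'E'
from rig import bot,cams
import cv2,numpy as np
for n in("top","side"):
    p,d=cams.capture(n); cv2.imwrite(f"pics/{n}1.png",p[:,:,::-1]); np.save(f"pics/{n}1.npy",d)
    c=cams.camera_params(n); R=cv2.Rodrigues(np.array(c["rvec"]))[0]; print(n,c["K"],c["dist_coeffs"],-R.T@np.array(c["tvec"]).ravel(),R[2])
print(bot.get_obs(),bot.nose_length)
E
```

```text
pics
top [[593.78075095   0.         318.52632625]
 [  0.         593.78075095 239.71634077]
 [  0.           0.           1.        ]] [-0.15190611  0.          0.          0.          0.        ] [ 0.49706753 -0.00808463  1.44657728] [ 0.06039589  0.0098195  -0.9981262 ]
side [[549.66418427   0.         324.22965706]
 [  0.         549.66418427 240.25432122]
 [  0.           0.           1.        ]] [-0.12818693  0.          0.          0.          0.        ] [ 0.05351869 -0.88098177  0.68597271] [ 0.43679564  0.73331776 -0.52101308]
{'clock': 0.1, 'joint_positions': array([ 1.22051287e+00,  3.07476064e-01,  1.50755632e+00,  3.64885218e-05,
        1.32841176e+00, -7.34798988e-02]), 'qvel': array([ 0.00027715, -0.00200334, -0.00245441, -0.00064893, -0.00149864,
       -0.00197849]), 'joint_efforts': array([-6.26295969e-05, -4.58530712e+01, -2.52606529e+01, -2.54987890e-04,
        5.54119280e-03,  6.59372427e-05]), 'ee_pos': array([0.1569177 , 0.55251149, 0.23068072]), 'tool_rot': array([-2.11994081e-04,  1.37964645e-01,  9.90436722e-01, -9.01314659e-04]), 'ft_force': array([ 0.77754497,  0.81228382, -0.43071466]), 'wrist_torque': array([-0.0398454 , -0.03689103, -0.02989869]), 'gripper_width': 1.002596515925873} 0.025
```

View pics/top1.png

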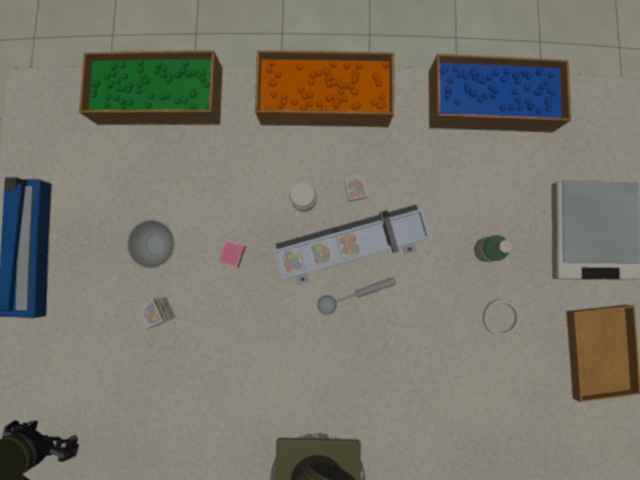

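View pics/side1.png

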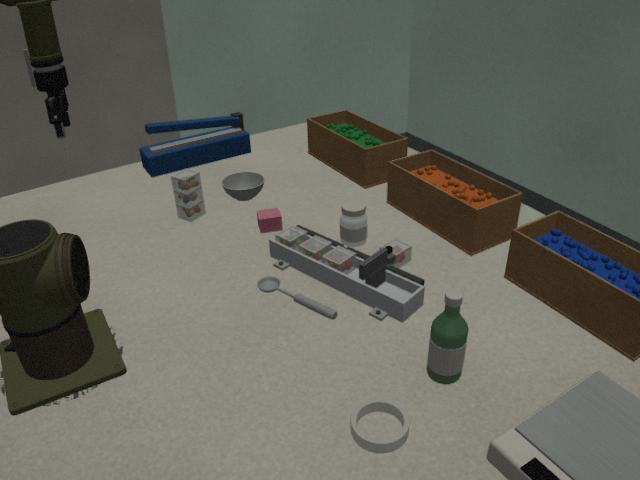

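The top view shows the lane from its mouth at about (277,262) to its rear at (425,228), with the rail on the far (+x) side. The follower plate is at about (390,231). I'll zoom in and fit the lane.

```bash
cat > h.py <<'E'
import cv2,numpy as np
from rig import cams
def cam(n):
    c=cams.camera_params(n); return np.array(c["K"]),np.array(c["dist_coeffs"]),np.array(c["rvec"]).ravel(),np.array(c["tvec"]).ravel()
def ray(n,uv,z):
    """pixels -> world points on plane(s) z"""
    K,D,r,t=cam(n); R=cv2.Rodrigues(r)[0]
    p=cv2.undistortPoints(np.array(uv,float).reshape(-1,1,2),K,D).reshape(-1,2)
    d=np.c_[p,np.ones(len(p))]@R; o=-R.T@t
    return o+d*((z-o[2])/d[:,2])[:,None]
def proj(n,P):
    K,D,r,t=cam(n); return cv2.projectPoints(np.array(P,float).reshape(-1,1,3),r,t,K,D)[0].reshape(-1,2)
def cloud(n,d):
    K,D,r,t=cam(n); R=cv2.Rodrigues(r)[0]; v,u=np.mgrid[:480,:640]
    p=cv2.undistortPoints(np.c_[u.ravel(),v.ravel()].astype(float).reshape(-1,1,2),K,D).reshape(-1,2)
    return ((np.c_[p,np.ones(len(p))]*d.reshape(-1,1)-t)@R).reshape(480,640,3)
E
python3 - <<'E'
from h import *
im=cv2.imread("pics/top1.png")[190:292,262:438]
cv2.imwrite("pics/topc.png",cv2.resize(im,None,fx=4.5,fy=4.5,interpolation=cv2.INTER_CUBIC))
C=cloud("top",np.load("pics/top1.npy"))
Z=C[195:290:3,265:435:5,2]*1000
print(np.median(C[300:400,200:300,2]))
np.set_printoptions(linewidth=250); print(Z.astype(int))
im=cv2.imread("pics/side1.png")[215:325,260:435]
cv2.imwrite("pics/sidec.png",cv2.resize(im,None,fx=4.5,fy=4.5,interpolation=cv2.INTER_CUBIC))
E
```

```text
-0.00016330218944573597
[[-4  0  0 ... -2 -1 -1]
 [-2  1  3 ...  2 -1  3]
 [ 0 -2  0 ... -5 -5 -3]
 ...
 [ 3 -2  0 ...  0 -4  4]
 [ 6  2 -1 ... -2  5  1]
 [-2 -6 -1 ... -1  2  4]]
```

View pics/topc.png

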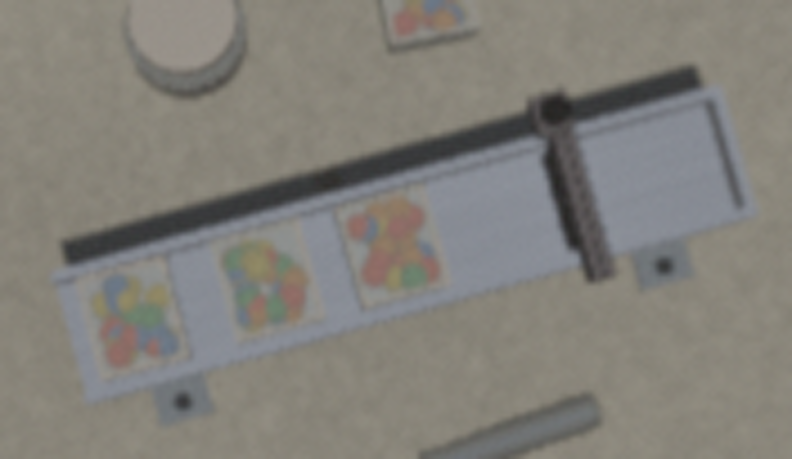

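View pics/sidec.png

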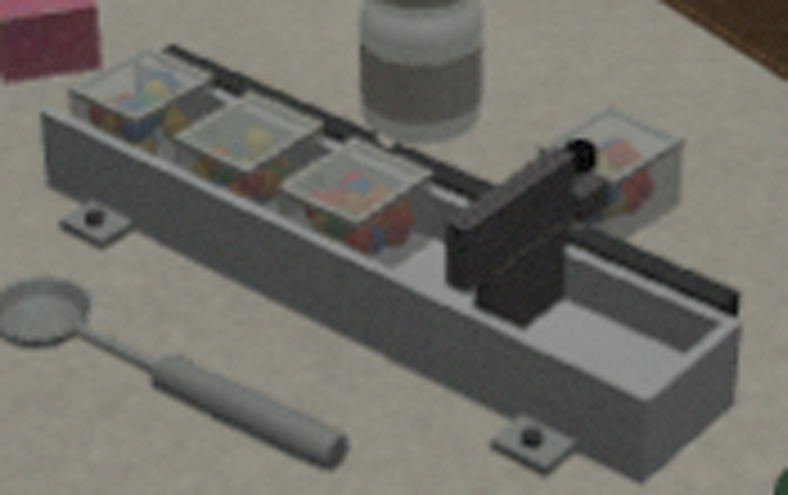

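```bash
cat > fit.py <<'E'
from h import *
from scipy.optimize import least_squares
t=lambda a:(np.array(a)+.5)/4.5-.5+[262,190]
s=lambda a:(np.array(a)+.5)/4.5-.5+[260,215]
obs=[("top",t((90,403)),(-36,168,46)),("top",t((755,212)),(-36,-200,46)),("top",t((722,87)),(36,-200,46)),("top",t((55,275)),(36,168,46)),("top",t((332,181)),(43,14,48)),
("side",s((42,113)),(-36,168,46)),("side",s((643,400)),(-36,-200,46)),("side",s((642,482)),(-36,-200,0)),("side",s((48,185)),(-36,168,0)),("side",s((384,138)),(43,14,48))]
def T(q,P):
    P=np.array(P)/1000; c,n=np.cos(q[2]),np.sin(q[2]); return P@np.array([[c,n,0],[-n,c,0],[0,0,1]])+[q[0],q[1],0]
f=lambda q:np.concatenate([proj(n,T(q,P))[0]-uv for n,uv,P in obs])
r=least_squares(f,[.5,0,0.2],loss="soft_l1"); q=r.x
if __name__=="__main__":
    print(q,np.degrees(q[2])); print(f(q).reshape(-1,2).round(1))
    c,n=np.cos(q[2]),np.sin(q[2])
    inv=lambda W:np.c_[(W[:,0]-q[0])*c+(W[:,1]-q[1])*n,-(W[:,0]-q[0])*n+(W[:,1]-q[1])*c]*1000
    print("plate top rear/front", inv(ray("top",[t((575,125)),t((613,273)),t((555,130)),t((590,281))],.1)).round(1))
    print("side plate front -x top, rear -x", inv(ray("side",[s((448,225)),s((478,232))],.1)).round(1))
    for nm,uv,z in [("jar",t((185,25)),.095),("spare front corner",t((390,48)),.04),("scoop handle end",t((600,405)),.012),("bottle",(505,247),.17),("knob",t((553,108)),.096)]: print(nm,ray("top",[uv],z).round(3),inv(ray("top",[uv],z)).round(0))
    print("box front/rear edges", inv(ray("top",[t((90,325)),t((180,305)),t((225,290)),t((312,275)),t((345,255)),t((435,240))],.06)).round(0))
    print("mouth",T(q,(0,168,20)),"push at 0/.13:",T(q,(0,-130-12+0,85)),T(q,(0,20-12,85)))
E
python3 fit.py
```

```text
[ 0.56998988 -0.05759049  0.2905964 ] 16.649947285921762
[[-0.9 -0.2]
 [ 1.   0.5]
 [-0.1 -0.9]
 [-1.2 -1.1]
 [-0.8 -0.6]
 [-0.5 -0.2]
 [ 1.3  0.8]
 [ 0.2  1.5]
 [-0.3  0.9]
 [-1.6  2.1]]
plate top rear/front [[  31.9 -111.7]
 [ -45.4 -109.5]
 [  32.2 -101.2]
 [ -46.2  -97.2]]
side plate front -x top, rear -x [[ -48.  -102.2]
 [ -44.1 -115.2]]
jar [[0.681 0.043 0.095]] [[135.  65.]]
spare front corner [[ 0.678 -0.063  0.04 ]] [[102. -36.]]
scoop handle end [[ 0.491 -0.18   0.012]] [[-111.  -95.]]
bottle [[ 0.566 -0.402  0.17 ]] [[-103. -329.]]
knob [[ 0.641 -0.145  0.096]] [[  44. -104.]]
box front/rear edges [[  2. 154.]
 [ -1. 107.]
 [  1.  82.]
 [ -4.  36.]
 [  1.  17.]
 [ -4. -30.]]
mouth [0.5218539 0.1033658 0.02     ] push at 0/.13: [ 0.61067624 -0.19363688  0.085     ] [ 0.56769769 -0.0499259   0.085     ]
```

```bash
python3 -m inch '[0,0,0,-3.4,-0.7,0,255,0,0,0,-3.4,-0.7,0,255,0,0,0,-3.4,-0.7,0,255,0,0,0,-3.4,-0.7,0,255,0,0,0,-3.4,-0.7,0,255,0,0,0,-3.4,-0.7,0,255,0,0,0,-3.4,-0.7,0,255,0,0,0,-3.4,-0.7,0,255]' 20
python3 -m inch '[0,0,0,-2.1,-3.1,0,255,0,0,0,-2.1,-3.1,0,255,0,0,0,-2.1,-3.1,0,255,0,0,0,-2.1,-3.1,0,255,0,0,0,-2.1,-3.1,0,255,0,0,0,-2.1,-3.1,0,255,0,0,0,-2.1,-3.1,0,255,0,0,0,-2.1,-3.1,0,255,0,0,0,-2.1,-3.1,0,255,0,0,0,-2.1,-3.1,0,255,0,0,0,-2.1,-3.1,0,255,0,0,0,-2.1,-3.1,0,255,0,0,0,-2.1,-3.1,0,255,0,0,0,-2.1,-3.1,0,255,0,0,0,-2.1,-3.1,0,255,0,0,0,-2.1,-3.1,0,255,0,0,0,-2.1,-3.1,0,255,0,0,0,-2.1,-3.1,0,255]'
python3 -m inch '[0,0,7,0,0,0,255,0,0,7,0,0,0,255,0,0,7,0,0,0,255,0,0,7,0,0,0,255,0,0,7,0,0,0,255,0,0,7,0,0,0,255,0,0,7,0,0,0,255,0,0,7,0,0,0,255,0,0,1.5,0,0,0,255,0,0,0,0,0,0,255]'
cat > st.py <<'E'
from fit import *
from rig import bot
from scipy.spatial.transform import Rotation as Ro
o=bot.get_obs(); R=Ro.from_quat(o["tool_rot"],scalar_first=True).as_matrix(); p=o["ee_pos"]
c,n=np.cos(q[2]),np.sin(q[2]); L=np.array([[c,n,0],[-n,c,0],[0,0,1]])
np.set_printoptions(suppress=True,precision=4)
print("t",o["clock"],"ee",p,"lane mm",(L@(p-[q[0],q[1],0]))*1000,"\ntool axes in lane\n",L@R,"\nF lane",L@o["ft_force"],"w",o["gripper_width"],"q",o["joint_positions"])
E
python3 st.py
```

```text
clock: 0.77
ee_pos: [0.4046, 0.4237, 0.231]
tool_rot: [-0.0, 0.138, 0.99, -0.0]
ft_force: [0.3, 0.3, -0.0]
gripper_width: 0.002
clock: 2.27
ee_pos: [0.6145, -0.2169, 0.2309]
tool_rot: [-0.001, 0.138, 0.99, 0.0]
ft_force: [-0.3, -0.1, 0.6]
gripper_width: 0.001
clock: 3.1
ee_pos: [0.6143, -0.215, 0.2309]
tool_rot: [-0.001, 0.598, 0.802, -0.0]
ft_force: [-0.2, 0.2, 0.5]
gripper_width: -0.0
t 3.1 ee [ 0.6143 -0.215   0.2309] lane mm [  -2.6797 -163.4733  230.8603] 
tool axes in lane
 [[ 0.0007  1.     -0.001 ]
 [ 1.     -0.0007  0.0009]
 [ 0.0009 -0.001  -1.    ]] 
F lane [-0.1861  0.2217  0.4659] w -0.00048747165767799064 q [-0.4016  0.4135  1.3382  0.      1.3912 -0.6914]
```

```bash
python3 -m inch '[0,0,0,0,0.07,3.2,255,0,0,0,0,0.07,3.2,255,0,0,0,0,0.07,3.2,255,0,0,0,0,0.06,3.1,255,0,0,0,0,0,0,255]'
python3 - <<'E'
from rig import cams
import cv2
a=[]
for n,(u,v) in(("top",(330,170)),("side",(300,180))):
    p,d=cams.capture(n); a.append(cv2.resize(p[v:v+130,u:u+130,::-1],(400,400),interpolation=cv2.INTER_CUBIC))
cv2.imwrite("pics/a2.png",cv2.hconcat(a))
E
python3 st.py
```

```text
clock: 3.52
ee_pos: [0.6123, -0.2123, 0.0975]
tool_rot: [-0.007, 0.597, 0.802, -0.002]
ft_force: [-1.4, 0.1, -0.9]
gripper_width: -0.001
t 3.6167 ee [ 0.6162 -0.214   0.1034] lane mm [  -0.5092 -163.0507  103.3602] 
tool axes in lane
 [[-0.0006  1.     -0.0029]
 [ 1.      0.0006  0.0023]
 [ 0.0023 -0.0029 -1.    ]] 
F lane [ 0.2006 -0.0463  0.437 ] w 0.003731611726780926 q [-0.3989  0.5235  1.4919 -0.      1.1299 -0.69  ]
```

View pics/a2.png

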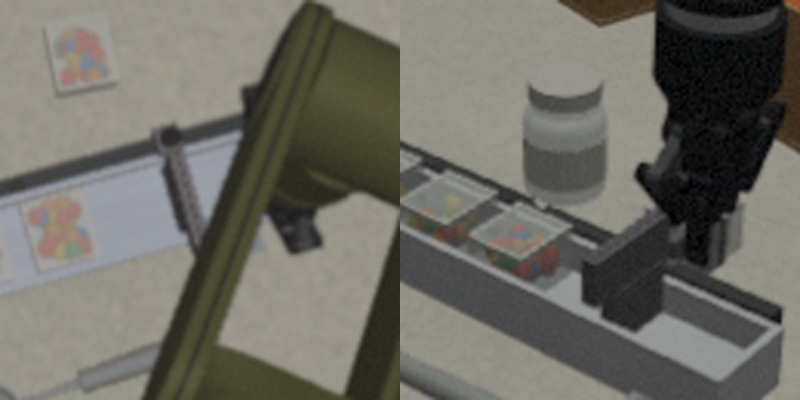

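The fingers are shut and hang behind the plate, over the lane. Next I approach to contact.

```bash
python3 -m inch '[0,0,0,0.5,0,0,255,0,0,0,0.5,0,0,255,0,0,0,0.5,0,0,255,0,0,0,0.5,0,0,255,0,0,0,0.5,0,0,255,0,0,0,0.5,0,0,255,0,0,0,0.2,0,0,255,0,0,0,0.2,0,0,255,0,0,0,0.2,0,0,255,0,0,0,0.2,0,0,255]'; python3 st.py | grep -E 'lane'
python3 -m inch '[0,0,0,0.2,0,0,255,0,0,0,0.2,0,0,255,0,0,0,0.2,0,0,255,0,0,0,0.2,0,0,255,0,0,0,0.2,0,0,255]'; python3 st.py | grep -E 'lane'
```

```text
clock: 4.45
ee_pos: [0.6063, -0.1779, 0.1045]
tool_rot: [0.0, 0.597, 0.802, -0.0]
ft_force: [0.6, -0.9, 0.3]
gripper_width: 0.001
t 4.45 ee [ 0.6063 -0.1779  0.1045] lane mm [   0.3486 -125.6484  104.4532] 
tool axes in lane
F lane [ 0.3674 -1.0055  0.2927] w 0.001361004674026785 q [-0.3521  0.4962  1.5422 -0.0001  1.1032 -0.6425]
clock: 4.87
ee_pos: [0.6034, -0.1683, 0.1044]
tool_rot: [-0.0, 0.597, 0.802, -0.0]
ft_force: [0.1, 0.1, 0.6]
gripper_width: 0.0
t 4.8667 ee [ 0.6034 -0.1683  0.1044] lane mm [   0.3091 -115.6035  104.448 ] 
tool axes in lane
F lane [0.1229 0.0849 0.5856] w 0.0004150371881782767 q [-0.3393  0.4898  1.5548 -0.      1.0971 -0.6297]
```

```bash
for i in 1; do python3 -m inch '[0,0,0,0.2,0,0,255,0,0,0,0.2,0,0,255,0,0,0,0.2,0,0,255]'; python3 st.py | grep -E 'lane'; python3 -m inch '[0,0,0,0.2,0,0,255,0,0,0,0.2,0,0,255,0,0,0,0.2,0,0,255]'; python3 st.py | grep -E 'lane';python3 -m inch '[0,0,0,0.2,0,0,255,0,0,0,0.2,0,0,255,0,0,0,0.2,0,0,255]'; python3 st.py | grep -E 'lane'; done
```

```text
clock: 5.12
ee_pos: [0.6017, -0.1624, 0.1045]
tool_rot: [0.0, 0.597, 0.802, 0.0]
ft_force: [0.7, 0.0, 0.7]
gripper_width: 0.001
t 5.1167 ee [ 0.6017 -0.1624  0.1045] lane mm [   0.338  -109.549   104.5319] 
tool axes in lane
F lane [ 0.6469 -0.1716  0.7328] w 0.0005234940729149103 q [-0.3315  0.4859  1.5621 -0.      1.0935 -0.6219]
clock: 5.37
ee_pos: [0.6, -0.1567, 0.1045]
tool_rot: [0.0, 0.597, 0.802, -0.0]
ft_force: [0.0, -0.3, 0.4]
gripper_width: 0.003
t 5.3667 ee [ 0.6    -0.1567  0.1045] lane mm [   0.3364 -103.544   104.5198] 
tool axes in lane
F lane [-0.0685 -0.3305  0.3676] w 0.0028782141761031503 q [-0.3236  0.4822  1.5694 -0.      1.09   -0.614 ]
clock: 5.62
ee_pos: [0.5983, -0.1509, 0.1045]
tool_rot: [0.0, 0.597, 0.802, -0.0]
ft_force: [0.1, -0.1, -0.2]
gripper_width: -0.001
t 5.6167 ee [ 0.5983 -0.1509  0.1045] lane mm [  0.3607 -97.5435 104.5256] 
tool axes in lane
F lane [ 0.0303 -0.1625 -0.2417] w -0.0007753841097593575 q [-0.3156  0.4785  1.5765 -0.      1.0866 -0.6061]
```

The TCP has passed where I measured the plate, and there's no clear force. I'll look before going on.

```bash
python3 - <<'E'
from rig import cams
import cv2
a=[]
for n,(u,v) in(("top",(310,170)),("side",(300,180))):
    p,d=cams.capture(n); a.append(cv2.resize(p[v:v+130,u:u+130,::-1],(400,400),interpolation=cv2.INTER_CUBIC))
cv2.imwrite("pics/a3.png",cv2.hconcat(a))
E
python3 st.py
```

```text
t 5.7167 ee [ 0.5981 -0.1508  0.1045] lane mm [  0.2654 -97.3353 104.5017] 
tool axes in lane
 [[-0.0001  1.     -0.0002]
 [ 1.      0.0001  0.0002]
 [ 0.0002 -0.0002 -1.    ]] 
F lane [-0.6232  0.3136  0.0839] w -0.002462943839752001 q [-0.3154  0.4784  1.5767  0.      1.0868 -0.6062]
```

View pics/a3.png

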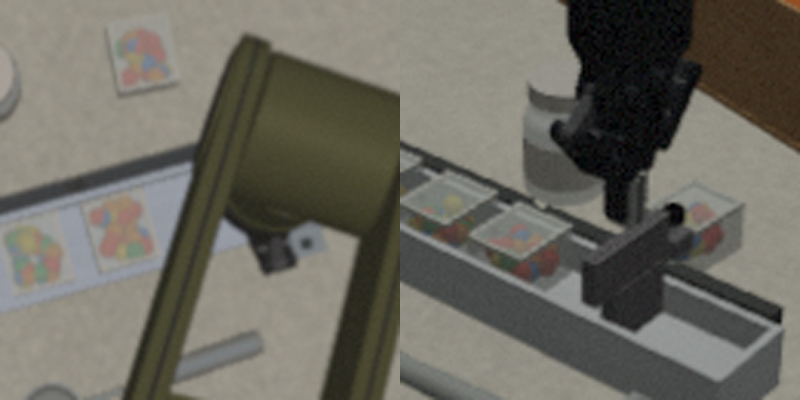

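```bash
python3 - <<'E'
from fit import *
g=lambda n,P,o:((proj(n,T(q,P))-o)*400/130).round()
for nm,P in [("tip",(0,-97,79.5)),("tcp",(0,-97,104.5)),("plate rear top -x,+x",[(-47,-112,100),(31,-112,100)]),("plate front top -x,+x",[(-47,-100,100),(31,-100,100)]),("tip front z80",(0,-86,80)),("tip z110",(0,-97,110)),("tip z100",(0,-97,100)),("knob",(43,-106,96))]: print(nm,g("side",P,(300,180)).tolist())
d=np.load("pics/side1.npy"); C=cloud("side",d)
from rig import cams
p,d2=cams.capture("side"); C2=cloud("side",d2)
c,n=np.cos(q[2]),np.sin(q[2])
for u,v in [(371,247),(371,242),(373,244),(377,245),(385,250),(372,238),(372,230),(360,263),(365,258)]:
    w=np.nanmedian(C2[v-1:v+2,u-1:u+2].reshape(-1,3),0); x,y=w[0]-q[0],w[1]-q[1]
    print((u,v),"crop",((u-300)*400/130+400,(v-180)*400/130),"lane",np.round([1000*(x*c+y*n),1000*(-x*n+y*c),1000*w[2]]))
E
```

```text
tip [[222.0, 252.0]]
tcp [[223.0, 219.0]]
plate rear top -x,+x [[196.0, 265.0], [270.0, 213.0]]
plate front top -x,+x [[180.0, 258.0], [255.0, 207.0]]
tip front z80 [[209.0, 245.0]]
tip z110 [[223.0, 212.0]]
tip z100 [[223.0, 225.0]]
knob [[274.0, 207.0]]
(371, 247) crop (618.4615384615385, 206.15384615384616) lane [ -13. -103.  123.]
(371, 242) crop (618.4615384615385, 190.76923076923077) lane [ -12. -102.  133.]
(373, 244) crop (624.6153846153846, 196.92307692307693) lane [ -10. -105.  128.]
(377, 245) crop (636.9230769230769, 200.0) lane [  -2. -109.  124.]
(385, 250) crop (661.5384615384615, 215.3846153846154) lane [  27. -108.   98.]
(372, 238) crop (621.5384615384615, 178.46153846153845) lane [ -12. -105.  143.]
(372, 230) crop (621.5384615384615, 153.84615384615384) lane [ -12. -105.  160.]
(360, 263) crop (584.6153846153846, 255.3846153846154) lane [ 32. -44.  40.]
(365, 258) crop (600.0, 240.0) lane [ 40. -49.  49.]
```

The side depth shows the fingers at lane y≈-103 with their tips near z≈0.115, so they passed over the plate without moving it. I'll back off and measure the real tip height.

```bash
python3 -m inch '[0,0,0,-1.5,0,0,255,0,0,0,-1.5,0,0,255,0,0,0,-1.5,0,0,255,0,0,0,-1.5,0,0,255,0,0,0,-1.5,0,0,255,0,0,0,0,0,0,255]'
cat > tip.py <<'E'
from st import *
P,d=cams.capture("side"); C=cloud("side",d); W=(C-[q[0],q[1],0])@L.T*1000
e=L@(p-[q[0],q[1],0])*1000
m=(abs(W[...,0]-e[0])<30)&(abs(W[...,1]-e[1])<30)&(W[...,2]>58)&(W[...,2]<190)
w=W[m]
for z in range(60,190,10):
    k=w[(w[:,2]>=z)&(w[:,2]<z+10)]
    if len(k): print(z,len(k),"x",k[:,0].min().round(),k[:,0].max().round(),"y",k[:,1].min().round(),k[:,1].max().round())
E
python3 tip.py
python3 - <<'E'
from rig import cams
import cv2
p,d=cams.capture("side"); cv2.imwrite("pics/a4.png",cv2.resize(p[170:290,310:430,::-1],(600,600),interpolation=cv2.INTER_CUBIC))
E
```

```text
clock: 6.27
ee_pos: [0.6214, -0.2276, 0.1045]
tool_rot: [0.002, 0.598, 0.801, -0.0]
ft_force: [0.5, -0.2, 0.1]
gripper_width: -0.001
t 6.2667 ee [ 0.6214 -0.2276  0.1045] lane mm [   0.5434 -177.5889  104.5116] 
tool axes in lane
 [[ 0.0029  1.      0.0014]
 [ 1.     -0.0029 -0.0028]
 [-0.0028  0.0014 -1.    ]] 
F lane [ 0.4072 -0.2978  0.1329] w -0.0013615562225737718 q [-0.4142  0.5308  1.4739 -0.0014  1.134  -0.7012]
100 24 x -11.0 4.0 y -189.0 -169.0
110 55 x -15.0 6.0 y -190.0 -172.0
120 58 x -15.0 12.0 y -190.0 -171.0
130 59 x -16.0 9.0 y -190.0 -172.0
140 45 x -28.0 26.0 y -191.0 -167.0
150 94 x -29.0 29.0 y -192.0 -169.0
160 59 x -28.0 29.0 y -194.0 -171.0
170 85 x -18.0 28.0 y -196.0 -170.0
180 93 x -29.0 17.0 y -196.0 -175.0
```

View pics/a4.png

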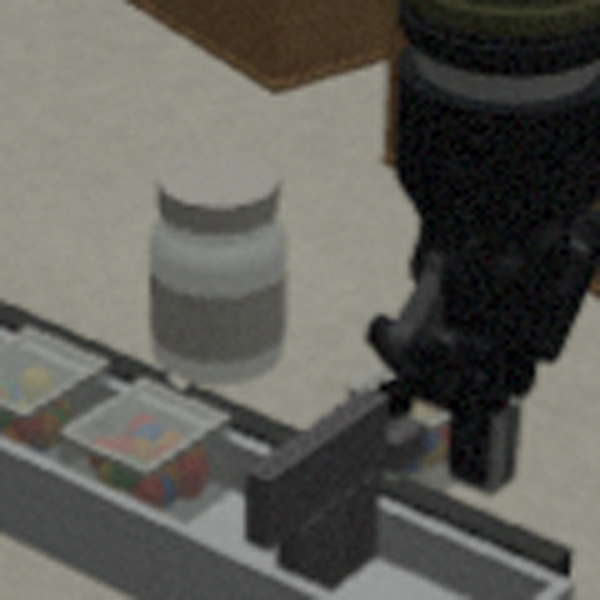

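The side view and depth put the fingertips (crop about (480,490)) at z≈103 mm, level with the reported TCP height and not 25 mm below it. I'll go 24 mm lower, which still clears the 50 mm rail whichever reading is right, then recheck.

```bash
python3 -m inch '[0,0,0,0,0,1.2,255,0,0,0,0,0,1.2,255,0,0,0,0,0,0,255]'
python3 tip.py | head -12
python3 -m inch '[0,0,0,0.5,0,0,255,0,0,0,0.5,0,0,255,0,0,0,0.5,0,0,255,0,0,0,0.5,0,0,255,0,0,0,0.5,0,0,255,0,0,0,0.5,0,0,255,0,0,0,0.5,0,0,255,0,0,0,0.5,0,0,255,0,0,0,0.5,0,0,255,0,0,0,0.2,0,0,255,0,0,0,0.2,0,0,255]'; python3 st.py | grep -E 'lane'
python3 -m inch '[0,0,0,0.2,0,0,255,0,0,0,0.2,0,0,255,0,0,0,0.2,0,0,255]'; python3 st.py | grep -E 'lane'
python3 -m inch '[0,0,0,0.2,0,0,255,0,0,0,0.2,0,0,255,0,0,0,0.2,0,0,255]'; python3 st.py | grep -E 'lane'
python3 -m inch '[0,0,0,0.2,0,0,255,0,0,0,0.2,0,0,255,0,0,0,0.2,0,0,255]'; python3 st.py | grep -E 'lane'
```

```text
clock: 6.62
ee_pos: [0.6172, -0.2213, 0.077]
tool_rot: [-0.003, 0.597, 0.802, -0.001]
ft_force: [-0.8, 0.5, -0.8]
gripper_width: -0.002
t 6.6167 ee [ 0.6172 -0.2213  0.077 ] lane mm [  -1.6546 -170.3332   77.0204] 
tool axes in lane
 [[-0.0005  1.     -0.0048]
 [ 1.      0.0005  0.0042]
 [ 0.0042 -0.0048 -1.    ]] 
F lane [-0.6099  0.664  -0.8248] w -0.001902724359710649 q [-0.4087  0.5561  1.5074  0.0002  1.0845 -0.6999]
70 14 x -10.0 4.0 y -182.0 -164.0
80 46 x -16.0 2.0 y -183.0 -164.0
90 55 x -17.0 5.0 y -182.0 -165.0
100 55 x -16.0 6.0 y -182.0 -163.0
110 27 x -16.0 25.0 y -184.0 -176.0
120 94 x -31.0 27.0 y -187.0 -162.0
clock: 7.58
ee_pos: [0.6057, -0.1757, 0.0806]
tool_rot: [0.0, 0.597, 0.802, -0.0]
ft_force: [-0.1, 1.0, 0.3]
gripper_width: 0.003
t 7.5833 ee [ 0.6057 -0.1757  0.0806] lane mm [   0.3471 -123.333    80.5669] 
tool axes in lane
F lane [0.1507 1.0216 0.3307] w 0.0033279909189905623 q [-0.3492  0.5207  1.5691 -0.0001  1.0518 -0.64  ]
clock: 7.83
ee_pos: [0.6044, -0.1712, 0.0806]
tool_rot: [0.001, 0.597, 0.802, -0.0]
ft_force: [-0.3, -3.2, -1.0]
gripper_width: -0.0
[... 182 characters left out ...]
8 -0.0015  1.047  -0.6323]
clock: 8.08
ee_pos: [0.6025, -0.165, 0.0805]
tool_rot: [0.0, 0.597, 0.802, -0.0]
ft_force: [0.3, -3.7, 0.5]
gripper_width: -0.0
t 8.0833 ee [ 0.6025 -0.165   0.0805] lane mm [   0.3738 -112.2653   80.5338] 
tool axes in lane
F lane [-0.7246 -3.6317  0.5446] w -0.00016495751627289973 q [-0.3346  0.5137  1.5835 -0.0007  1.0437 -0.6245]
clock: 8.33
ee_pos: [0.6006, -0.1587, 0.0806]
tool_rot: [0.0, 0.597, 0.802, -0.0]
ft_force: [-0.9, -3.3, -0.3]
gripper_width: 0.002
t 8.3333 ee [ 0.6006 -0.1587  0.0806] lane mm [   0.3719 -105.6892   80.5524] 
tool axes in lane
F lane [-1.8045 -2.919  -0.2885] w 0.0019108830535261745 q [-0.3263  0.5099  1.5911 -0.0001  1.0403 -0.6166]
```

Contact was made at TCP lane y≈-122 with about 3 N, as expected. I'll push 80 of the roughly 103 mm that remain.

```bash
python3 -m inch '[0,0,0,0.2,0,0,255,0,0,0,0.2,0,0,255,0,0,0,0.2,0,0,255,0,0,0,0.2,0,0,255,0,0,0,0.2,0,0,255,0,0,0,0.2,0,0,255,0,0,0,0.2,0,0,255,0,0,0,0.2,0,0,255,0,0,0,0.2,0,0,255,0,0,0,0.2,0,0,255,0,0,0,0.2,0,0,255,0,0,0,0.2,0,0,255,0,0,0,0.2,0,0,255,0,0,0,0.2,0,0,255,0,0,0,0.2,0,0,255,0,0,0,0.2,0,0,255,0,0,0,0.2,0,0,255,0,0,0,0.2,0,0,255,0,0,0,0.2,0,0,255,0,0,0,0.2,0,0,255]'; python3 st.py | grep -E 'lane'
python3 -m inch '[0,0,0,0.2,0,0,255,0,0,0,0.2,0,0,255,0,0,0,0.2,0,0,255,0,0,0,0.2,0,0,255,0,0,0,0.2,0,0,255,0,0,0,0.2,0,0,255,0,0,0,0.2,0,0,255,0,0,0,0.2,0,0,255,0,0,0,0.2,0,0,255,0,0,0,0.2,0,0,255,0,0,0,0.2,0,0,255,0,0,0,0.2,0,0,255,0,0,0,0.2,0,0,255,0,0,0,0.2,0,0,255,0,0,0,0.2,0,0,255,0,0,0,0.2,0,0,255,0,0,0,0.2,0,0,255,0,0,0,0.2,0,0,255,0,0,0,0.2,0,0,255,0,0,0,0.2,0,0,255]'; python3 st.py | grep -E 'lane'
python3 - <<'E'
from rig import cams
import cv2
p,d=cams.capture("side"); cv2.imwrite("pics/a5.png",cv2.resize(p[200:310,250:400,::-1],(750,550),interpolation=cv2.INTER_CUBIC))
E
```

```text
clock: 10.0
ee_pos: [0.589, -0.1203, 0.0805]
tool_rot: [-0.0, 0.597, 0.802, -0.0]
ft_force: [0.2, -2.4, -0.4]
gripper_width: 0.003
t 10.0 ee [ 0.589  -0.1203  0.0805] lane mm [  0.2977 -65.5183  80.5281] 
tool axes in lane
F lane [-0.5207 -2.389  -0.4474] w 0.0025075318264033263 q [-0.2717  0.4874  1.637  -0.      1.0173 -0.5621]
clock: 11.67
ee_pos: [0.5775, -0.082, 0.0805]
tool_rot: [-0.0, 0.597, 0.802, -0.0]
ft_force: [-0.3, -4.6, 1.1]
gripper_width: -0.001
t 11.6667 ee [ 0.5775 -0.082   0.0805] lane mm [  0.236  -25.5835  80.5029] 
tool axes in lane
F lane [-1.599  -4.3214  1.1048] w -0.0010488154700230407 q [-0.2134  0.4674  1.6772 -0.0001  0.9971 -0.5038]
```

View pics/a5.png

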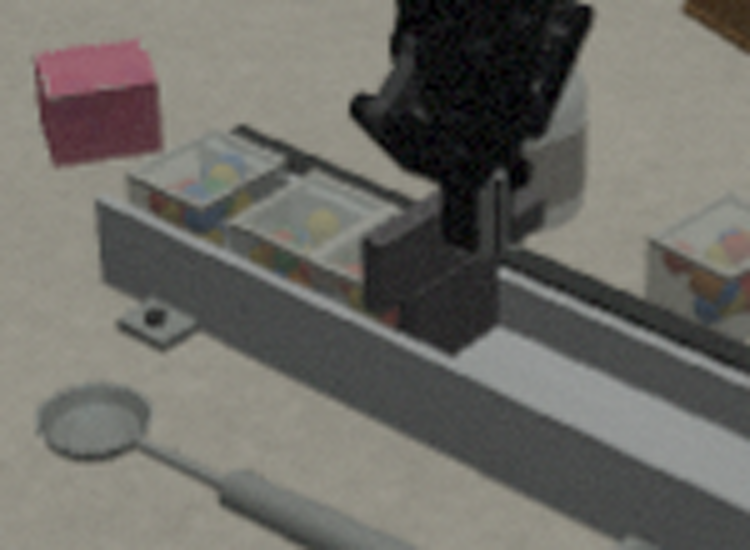

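The fingers are on the plate's rear face and the row is closing up, with about 22 mm to go. I'll slow down and watch the force.

```bash
s(){ python3 st.py | grep -oE 'lane mm.*|F lane [^w]*'; }
python3 -m inch '[0,0,0,0.15,0,0,255,0,0,0,0.15,0,0,255,0,0,0,0.15,0,0,255,0,0,0,0.15,0,0,255,0,0,0,0.15,0,0,255,0,0,0,0.15,0,0,255,0,0,0,0.15,0,0,255,0,0,0,0.15,0,0,255,0,0,0,0.15,0,0,255]' >/dev/null; s
python3 -m inch '[0,0,0,0.1,0,0,255,0,0,0,0.1,0,0,255]' >/dev/null; s
python3 -m inch '[0,0,0,0.1,0,0,255,0,0,0,0.1,0,0,255]' >/dev/null; s
```

```text
lane mm [  0.2455 -12.074   80.4723] 
F lane [-2.6378 -3.5481  1.396 ] 
lane mm [ 0.2998 -9.9623 80.4505] 
F lane [-1.6603 -2.3506  0.5847] 
lane mm [ 0.2761 -8.0356 80.4473] 
F lane [-1.6914 -3.1412  1.7516]
```

```bash
s(){ python3 st.py | grep -oE 'lane mm.*|F lane [^w]*'; }
python3 -m inch '[0,0,0,0.1,0,0,255]' >/dev/null; s
python3 -m inch '[0,0,0,0.1,0,0,255]' >/dev/null; s
```

```text
lane mm [ 0.3053 -6.9758 80.4351] 
F lane [-1.3195 -3.3275  0.6364] 
lane mm [ 0.3788 -5.901  80.4464] 
F lane [-1.0229 -1.6254  0.2488]
```

```bash
s(){ python3 st.py | grep -oE 'lane mm.*|F lane [^w]*'; }
python3 -m inch '[0,0,0,0,0,0,255,0,0,0,0,0,0,255]' >/dev/null; s
python3 -m inch '[0,0,0,0.1,0,0,255]' >/dev/null; s
python3 -m inch '[0,0,0,0,0,0,255]' >/dev/null; s
```

```text
lane mm [ 0.5825 -5.507  80.4185] 
F lane [ 0.4647 -0.3897 -0.4752] 
lane mm [ 0.6076 -4.8121 80.4422] 
F lane [0.2899 0.0194 1.5286] 
lane mm [ 0.4508 -4.7033 80.4202] 
F lane [-0.2371 -0.4028 -0.0591]
```

The force has dropped to nothing, which fits the plunger pulling in. I'll measure the plate before backing off.

```bash
cat > plate.py <<'E'
from st import *
def rear(C):
    W=(C-[q[0],q[1],0])@L.T*1000
    m=(W[...,0]>-42)&(W[...,0]<-20)&(W[...,2]>70)&(W[...,2]<97)&(abs(W[...,1]+50)<100)
    w=W[m]; return m.sum(),np.median(w[:,1]) ,np.percentile(w[:,1],[20,80])
print("start",rear(cloud("side",np.load("pics/side1.npy"))))
print("now",rear(np.median([cloud("side",cams.capture("side")[1]) for _ in range(3)],0)))
E
python3 plate.py | grep -E 'start|now'
```

```text
start (np.int64(80), np.float64(-110.55340900501096), array([-111.456 , -109.8815]))
now (np.int64(82), np.float64(7.363607273527999), array([6.5693, 7.8645]))
```

The plate's rear face is at lane y = 7.4 mm, against 8 when seated. It jumped about 1 mm ahead of the fingers. I'll back straight off and raise the hand.

```bash
python3 -m inch '[0,0,0,-0.3,0,0,255,0,0,0,-0.7,0,0,255,0,0,0,-1.5,0,0,255,0,0,0,-1.5,0,0,255,0,0,0,-1.5,0,0,255,0,0,0,0,0,-2,255,0,0,0,0,0,-3.5,255,0,0,0,0,0,-3.5,255,0,0,0,0,0,-3.5,255,0,0,0,-3.5,-1,0,255,0,0,0,-3.5,-1,0,255,0,0,0,-3.5,-1,0,255,0,0,0,-3.5,-1,0,255,0,0,0,-3.5,-1,0,255,0,0,0,-3.5,-1,0,255,0,0,0,0,0,0,255,0,0,0,0,0,0,255]'
python3 plate.py | grep -E 'start|now'
python3 - <<'E'
from rig import cams
import cv2
p,d=cams.capture("side"); a=cv2.resize(p[205:295,255:375,::-1],(400,300),interpolation=cv2.INTER_CUBIC)
p,d=cams.capture("top"); cv2.imwrite("pics/top6.png",p[:,:,::-1]); b=cv2.resize(p[200:290,265:385,::-1],(400,300),interpolation=cv2.INTER_CUBIC)
c=cv2.imread("pics/side1.png")[205:295,335:455]
cv2.imwrite("pics/a6.png",cv2.hconcat([a,b]))
E
```

```text
clock: 14.87
ee_pos: [0.5895, -0.3379, 0.2049]
tool_rot: [0.0, 0.599, 0.801, -0.0]
ft_force: [0.2, 0.7, 0.1]
gripper_width: -0.001
start (np.int64(80), np.float64(-110.55340900501096), array([-111.456 , -109.8815]))
now (np.int64(80), np.float64(9.63495783029616), array([ 8.7094, 10.3501]))
```

View pics/a6.png

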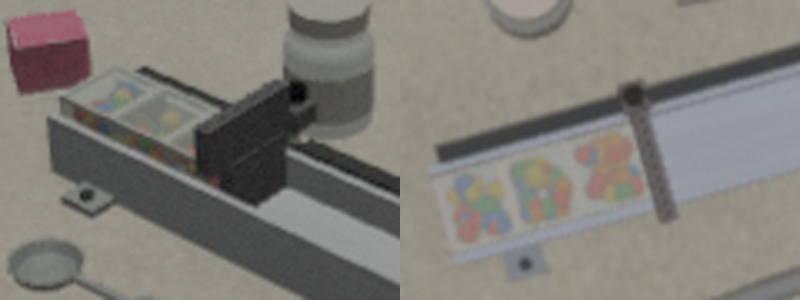

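The row looks closed and the plate seated. To be sure the plunger dropped, I'll compare the knob's height with the start and look closely at the notch.

```bash
cat > chk.py <<'E'
from plate import *
D=[cams.capture("side") for _ in range(6)]; C1=cloud("side",np.median([d for _,d in D],0)); im=np.mean([p for p,_ in D],0).astype(np.uint8)[:,:,::-1]
Dt=[cams.capture("top") for _ in range(6)]; Ct=cloud("top",np.median([d for _,d in Dt],0)); it=np.mean([p for p,_ in Dt],0).astype(np.uint8)[:,:,::-1]
print("now2",rear(C1))
def knob(C,pl): # median top height of knob
    W=(C-[q[0],q[1],0])@L.T*1000
    m=(abs(W[...,0]-43)<6)&(abs(W[...,1]-pl)<7)&(W[...,2]>75); w=W[m][:,2]
    m2=(abs(W[...,0]+8)<36)&(abs(W[...,1]-pl)<5)&(W[...,2]>90)
    return m.sum(),np.median(w),np.percentile(w,80),"plate top",np.median(W[m2][:,2])
print("top knob start",knob(cloud("top",np.load("pics/top1.npy")),-105),"now",knob(Ct,14))
print("side knob start",knob(cloud("side",np.load("pics/side1.npy")),-105),"now",knob(C1,14))
a=cv2.imread("pics/side1.png")[218:262,362:406]; b=im[222:266,323:367]
f=lambda x:cv2.convertScaleAbs(cv2.resize(x,(400,400),interpolation=cv2.INTER_CUBIC),alpha=1.6)
cv2.imwrite("pics/a7.png",cv2.hconcat([f(a),f(b)]))
E
python3 chk.py | grep -E 'now|start'
```

```text
start (np.int64(80), np.float64(-110.55340900501096), array([-111.456 , -109.8815]))
now (np.int64(83), np.float64(9.268670600532925), array([8.5282, 9.9477]))
now2 (np.int64(81), np.float64(9.298178128909786), array([8.9248, 9.7983]))
top knob start (np.int64(36), np.float64(94.98693030234502), np.float64(97.72275154046416), 'plate top', np.float64(100.50762662847795)) now (np.int64(32), np.float64(89.52621492936498), np.float64(90.59322146949589), 'plate top', np.float64(99.99562952016416))
side knob start (np.int64(49), np.float64(90.57325297042568), np.float64(94.78119919230735), 'plate top', np.float64(98.29498620740162)) now (np.int64(41), np.float64(85.13289283185277), np.float64(88.86893167941864), 'plate top', np.float64(98.39149690740301))
```

View pics/a7.png

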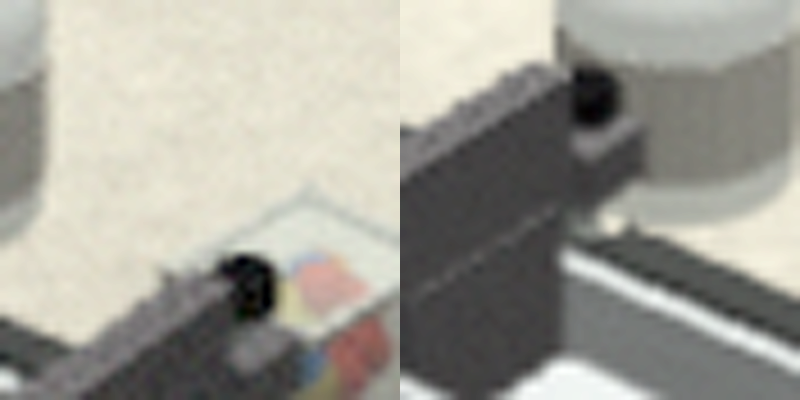

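The knob sits about 5.5 mm lower than at the start in both cameras, so the plunger has dropped. One last check of box 3's front edge, then I'll hand in.

```bash
python3 - <<'E'
from fit import *
from rig import order,bot
c,n=np.cos(q[2]),np.sin(q[2])
inv=lambda W:np.c_[(W[:,0]-q[0])*c+(W[:,1]-q[1])*n,-(W[:,0]-q[0])*n+(W[:,1]-q[1])*c]*1000
y=inv(ray("top",[(265+38*.3,200+205*.3)],.06)); print(y)
if 155<y[0,1]<171: print(order.job_done(),bot.get_obs()["clock"])
E
```

```text
[[  5.909878   165.91102634]]
the job is handed in; nothing more can be done
the job is handed in; nothing more can be done
```

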